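# Find the unlocked hatch of the dock and push it open

## Robot

A 6-joint arm with a two-finger parallel gripper is mounted at the origin on a cart in front of the work surface, level with it; the furniture and walls round the work are solid. World frame = base frame: x ahead of the robot, y to its left, z up, the work surface at z = 0. Lengths are in mm, angles in degrees, forces in N, time in s.
With the tool pointing down it reaches from about 350 to 850 mm from the base axis. Payload 8.1 kg.
Tool frame: the origin (TCP) lies between the finger pads; the fingertips stand 25 mm ahead of it and the grasp point (between the pads) lies 6 mm ahead of it (r.tcp_to_tips is the distance from the TCP to the fingertips, in mm); z points along the fingers, y is the line along which they close (so a half turn about z gives the same grasp; the last joint's range is limited). The gripper opens to 85 mm and grips with 20 to 120 N. Pads are 22 mm wide; open, the fingers measure 114 mm over their backs; the gripper's body (76 mm by 85 mm) begins 54 mm behind the grasp point. The pads swing forward as they close: fully open they stand 13 mm farther back than shut.
Start: joints at [-78.977, 7.471, 85.268, -0, 87.261, -4.893], TCP at [164.565, -576.996, 256.292] pointing down, gripper open.
Joint ranges: [-169.43, 169.43], [-51.17, 129.36], [1.28, 143.12], [-76.62, 256.62], [0, 156.53], [-152.29, 152.29]. Speed limits (degrees/s): [136.94, 136.94, 159.86, 180, 180, 180].

## Interface

Orientations are given as [roll, pitch, yaw] about the fixed x, y, z axes, in that order (R = Rz(yaw) Ry(pitch) Rx(roll)).
In Python, from bench import r gives the robot as it stands.
- The arm moves only by the tool apply_moves, never from a script. Its arguments are lists of equal length, an entry for each row: "angular": the turn, a rotation vector about the world's x, y, z in units of 8 degrees (1.0 is 8 degrees), a list of three; "travel": the shift along the world's x, y, z in units of 40 mm (1.0 is 40 mm), a list of three; "jaw": the opening, from 0 (shut) to 1 (fully open). A call has 1 to 20 rows; each row shifts and turns the commanded pose from where the row before left it; what a row does not reach is not made up. A row lasts 1/8 s, in which the tool goes at most 62.5 mm and 10.7 degrees, less where a joint would pass 70% of its speed; a pose out of reach is approached as far as the arm can. A call is refused whole if a number of a shift passes 1 or a number of a turn 1, either way. A call with a gripper value outside its range is refused whole. The fingers move at their own pace and stop on an object; "force" is the grip in N (left out, the last holds). Time passes only in rows, so rows that do not move let the fingers close. It gives the time, the measured TCP pose, the force, the opening and the grip force at its end, in the units of the state.
- r.sense(): the state, without advancing time (a new reading comes with each control period).
- r.snapshot(name): name is "side" or "top" or "wrist"; returns a dict with "color" (480x640x3 uint8, red, green, blue), "fx", "fy", "cx", "cy" (pixels), "R" (3x3) and "t" (3): a world point X has camera coordinates R X + t; the wrist camera has in their place "mount" (4x4, takes a point from camera to tool coordinates, whose origin is the TCP and whose axes are the flange's). Camera axes: x right, y down, z forward; pixel columns grow to the right and rows downward; lengths in mm; the calibration is good to about 2 mm. A picture is of the moment at which its call begins: read the wrist's pose just before it. There is no depth.
- r.hand_in(): hands the job in; it is judged then, once.
The state is a dict: "time": time; "joint_pos": joint angles; "qd": joint speeds; "joint_efforts": joint torques, N m; "tool_pos": TCP position; "tcp_rot": TCP orientation; "ft_force": force on the tool from outside, world axes, zero at the start; "wrist_torque": the same for the moment, N m; "finger_gap": finger opening in mm; "grip_force": force on a finger pad.
Only numpy, scipy, OpenCV 4.12 (cv2) and the standard library are available. Lean on these libraries where they do the work, as an engineer would, in place of code of your own. Each camera call takes 0.05 s, during which the arm holds its last target. There are 200 camera calls.

## Task

One of the four identical hatches in the grey dock is unlocked and the others are locked: press lightly on the ribbed ends, one after another, until you find the hatch that rocks, then push that hatch open to its stop, so that it stands nearly upright, and leave it so with the others shut. Do not force the locked ones or press hard on the dock, and do not pick up or move anything that stands around.

Things in the scene. Friction and masses are not known exactly. Their poses are not given: they have to be found in the camera images.
- dock: low grey dock fixed to the table, 134 mm deep (its x), 202 mm wide (its y), top 100 mm above the table; origin on the table below its middle; x points away from the robot, y to the left. Four identical hatches lie flush in its top, two by two, at its (x, y) = a (-30, -47), b (-30, +47), c (+30, -47), d (+30, +47) mm, 12 mm bars between, an open bay 60 mm deep under each
- hatch_a (a joint): tilt of hatch a, rad: 0 shut and flush, grows as the ribbed left end sinks and the right end rises, stop at 1.40 (nearly upright). Three hatches (different every time, all look alike) have hidden sprung locks: they give about 1 mm at 5 N, 3 mm at 15 N, and spring back; the unlocked one turns against light friction (0.03 N m, about 2 N at the ribs) and stays where it is left
- hatch_a_press (a point): the place to press on hatch a: middle of the three low black ribs at its left (+y) end, on its top face, 26 mm left of the pivot. The hatch is an aluminium plate 46 mm (dock x) by 80 mm (dock y) by 5 mm; its level pivot runs along dock x through its middle. The bay leaves room to press 28 mm deep here. Moves with the hatch
- hatch_a_edge (a point): middle of the plain right (-y) edge of hatch a, 40 mm right of its pivot, at half its thickness. This edge rises as the hatch tilts; pushing its underside to the left (dock +y) opens the hatch, easily once it is tilted about 1 rad (at small tilts the edge jams on the finger). Pressing it down moves nothing. Moves with the hatch
- hatch_b (a joint): tilt of hatch b, rad: 0 shut and flush, grows as the ribbed left end sinks and the right end rises, stop at 1.40 (nearly upright). Three hatches (different every time, all look alike) have hidden sprung locks: they give about 1 mm at 5 N, 3 mm at 15 N, and spring back; the unlocked one turns against light friction (0.03 N m, about 2 N at the ribs) and stays where it is left
- hatch_b_press (a point): the place to press on hatch b: middle of the three low black ribs at its left (+y) end, on its top face, 26 mm left of the pivot. The hatch is an aluminium plate 46 mm (dock x) by 80 mm (dock y) by 5 mm; its level pivot runs along dock x through its middle. The bay leaves room to press 28 mm deep here. Moves with the hatch
- hatch_b_edge (a point): middle of the plain right (-y) edge of hatch b, 40 mm right of its pivot, at half its thickness. This edge rises as the hatch tilts; pushing its underside to the left (dock +y) opens the hatch, easily once it is tilted about 1 rad (at small tilts the edge jams on the finger). Pressing it down moves nothing. Moves with the hatch
- hatch_c (a joint): tilt of hatch c, rad: 0 shut and flush, grows as the ribbed left end sinks and the right end rises, stop at 1.40 (nearly upright). Three hatches (different every time, all look alike) have hidden sprung locks: they give about 1 mm at 5 N, 3 mm at 15 N, and spring back; the unlocked one turns against light friction (0.03 N m, about 2 N at the ribs) and stays where it is left
- hatch_c_press (a point): the place to press on hatch c: middle of the three low black ribs at its left (+y) end, on its top face, 26 mm left of the pivot. The hatch is an aluminium plate 46 mm (dock x) by 80 mm (dock y) by 5 mm; its level pivot runs along dock x through its middle. The bay leaves room to press 28 mm deep here. Moves with the hatch
- hatch_c_edge (a point): middle of the plain right (-y) edge of hatch c, 40 mm right of its pivot, at half its thickness. This edge rises as the hatch tilts; pushing its underside to the left (dock +y) opens the hatch, easily once it is tilted about 1 rad (at small tilts the edge jams on the finger). Pressing it down moves nothing. Moves with the hatch
- hatch_d (a joint): tilt of hatch d, rad: 0 shut and flush, grows as the ribbed left end sinks and the right end rises, stop at 1.40 (nearly upright). Three hatches (different every time, all look alike) have hidden sprung locks: they give about 1 mm at 5 N, 3 mm at 15 N, and spring back; the unlocked one turns against light friction (0.03 N m, about 2 N at the ribs) and stays where it is left
- hatch_d_press (a point): the place to press on hatch d: middle of the three low black ribs at its left (+y) end, on its top face, 26 mm left of the pivot. The hatch is an aluminium plate 46 mm (dock x) by 80 mm (dock y) by 5 mm; its level pivot runs along dock x through its middle. The bay leaves room to press 28 mm deep here. Moves with the hatch
- hatch_d_edge (a point): middle of the plain right (-y) edge of hatch d, 40 mm right of its pivot, at half its thickness. This edge rises as the hatch tilts; pushing its underside to the left (dock +y) opens the hatch, easily once it is tilted about 1 rad (at small tilts the edge jams on the finger). Pressing it down moves nothing. Moves with the hatch
- vial: small white screw-cap sample vial, 31 mm across, 47 mm tall, standing on the table close to the left of the dock; origin centre of its underside; loose, light, not to be moved
- bottle: white sample bottle, 39 mm across, 84 mm tall, standing on the table just behind the dock; origin centre of its underside; loose, not to be moved
- timer: square white bench timer, 64x64x19 mm, on the table at the right; origin centre of its underside; not to be moved
- case: square white moulded filter case, 106x106x23 mm, on the table at the right; origin centre of its underside; not to be moved
- pen: ball pen, 141 mm long, 10 mm thick, lying on the table at the far left; origin at its middle, on the table; not to be moved
- jar: wide white jar, 82 mm across, 125 mm tall, on the table behind the clear tub; origin centre of its underside; not to be moved

How it is judged:
By the outcome, as a careful person would: the job done as asked, in the order asked, and still so for the second after the job is handed in, with the robot touching nothing.
It also fails if it takes over 48 s, if anything falls off the work surface, if the arm or the gripper's body presses on something with over 40 N, if the wrist force passes 120 N, or if a joint passes its speed limit or range.

## Working session

There is one attempt and no reset: what is moved stays moved. The work goes in short steps, Python scripts to look and compute and a tool call to move; the robot and the scene stay as the last step left them, time stands still between calls to the robot, and variables do not carry over. Pictures are saved under pics/ and viewed, at most 10 in all, crops included, and the job is handed in when it is done.

Besides the shell and the picture viewer there is one more tool, called as name(argument=value, ...), one argument or row to a line, values as JSON. apply_moves: Moves the arm, as the interface text tells. Its arguments: {"type":"object","properties":{"angular":{"type":"array"},"travel":{"type":"array"},"jaw":{"type":"array"},"force":{"type":"number"}},"required":["angular","travel","jaw"]}

```bash
mkdir -p pics; ls; python3 - <<'E'
from bench import r
import cv2
for n in("top","side"):
    s=r.snapshot(n); cv2.imwrite(f"pics/{n}0.png",s["color"][:,:,::-1]); print(n,s["fx"],s["cx"],s["cy"],s["R"],s["t"])
print(r.sense(), r.tcp_to_tips)
E
```

```text
pics
top 433.96071714766873 318.3775546742053 242.9643398957519 [[-2.35298318e-02 -9.99722979e-01 -5.58004669e-04]
 [-9.86674919e-01  2.33126058e-02 -1.61025237e-01]
 [ 1.60993639e-01 -3.23832753e-03 -9.86950131e-01]] [ 113.69981691  557.59998063 1534.1063344 ]
side 486.54461410602886 317.10988713655007 240.36125302719233 [[-0.99637927  0.08346098 -0.01620516]
 [ 0.06699401  0.65338069 -0.75405934]
 [-0.05234639 -0.75241474 -0.65660636]] [ 506.05970506  -56.87932587 1580.41911295]
{'time': 0.1, 'joint_pos': array([-7.89768791e+01,  7.51146919e+00,  8.53228496e+01, -7.84873817e-04,
        8.72621915e+01, -4.89351483e+00]), 'qd': array([ 0.06206717, -0.16782141, -0.09137304,  0.05251072, -0.06508599,
       -0.01028912]), 'joint_efforts': array([ 1.15499352e-03, -5.70951855e+01, -5.01942337e+01, -2.12577916e-04,
        8.19372159e-03, -1.54963658e-05]), 'tool_pos': array([ 164.46815024, -576.5451777 ,  255.34394888]), 'tcp_rot': array([-1.79903775e+02, -7.45166941e-03,  1.59166677e+01]), 'ft_force': array([-0.27897013, -0.22896674, -0.26848411]), 'wrist_torque': array([-0.02068245, -0.02898393,  0.04473161]), 'grip_force': 0.0, 'finger_gap': 85.35518026520847} 25.0
```

View pics/top0.png

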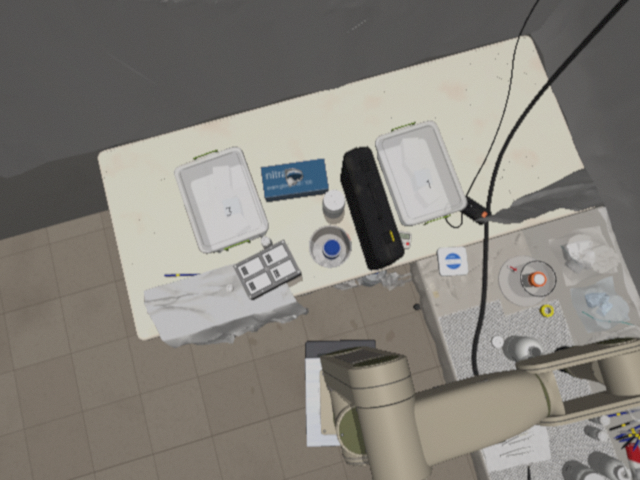

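View pics/side0.png

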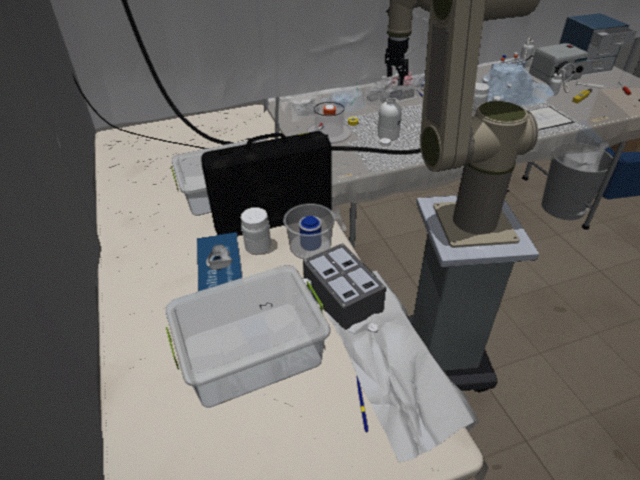

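The top view shows the dock at about (267,269), turned some 20°. The side view shows it at about (345,285). I'll zoom in on it.

```bash
python3 - <<'E'
import cv2,numpy as np
a=cv2.imread("pics/top0.png")[225:310,220:320]; b=cv2.imread("pics/side0.png")[235:345,290:400]
cv2.imwrite("pics/crop0.png",np.hstack([cv2.resize(a,(400,340),interpolation=2),cv2.resize(b[:94],(400,340),interpolation=2)]))
E
```

```text
(no output)
```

View pics/crop0.png

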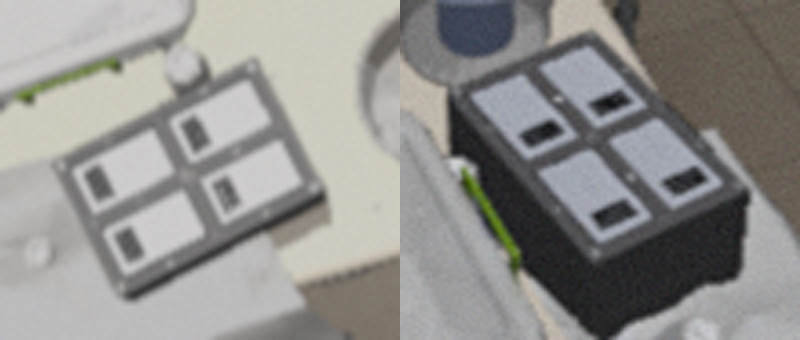

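```bash
cat > h.py <<'E'
import numpy as np,cv2
def ray(s,uv,z):
    d=s["R"].T@np.array([(uv[0]-s["cx"])/s["fx"],(uv[1]-s["cy"])/s["fy"],1.]); c=-s["R"].T@s["t"]
    return c+d*(z-c[2])/d[2]
E
python3 - <<'E'
from bench import r
from h import *
roi={"top":(236,242,302,300),"side":(303,244,386,318)}
for n in roi:
    s=r.snapshot(n); g=cv2.cvtColor(s["color"],cv2.COLOR_RGB2GRAY); x0,y0,x1,y1=roi[n]
    g=cv2.resize(g[y0:y1,x0:x1],None,fx=4,fy=4,interpolation=cv2.INTER_CUBIC)
    for th in ([150,165,180] if n=="top" else [110,125,140]):
        cs,_=cv2.findContours((g>th).astype(np.uint8),cv2.RETR_EXTERNAL,cv2.CHAIN_APPROX_NONE)
        for c in cs:
            a=cv2.contourArea(c)
            if 1500<a<8000:
                q=cv2.boxPoints(cv2.minAreaRect(c)); uv=(q+.5)/4-.5+[x0,y0]
                P=np.array([ray(s,u,100) for u in uv]); e=P[1]-P[0];f=P[2]-P[1]
                L,S=(e,f) if np.hypot(*e[:2])>np.hypot(*f[:2]) else (f,e)
                print(n,th,int(a),P.mean(0).round(1)[:2],"L",np.linalg.norm(L).round(),"S",np.linalg.norm(S).round(),"yaw",np.degrees(np.arctan2(L[1],L[0])).round(1))
E
```

```text
top 150 7448 [377.4 240.1] L 170.0 S 61.0 yaw -79.5
top 150 2942 [406.9 364.7] L 92.0 S 51.0 yaw 0.4
top 150 4768 [417.  312.9] L 81.0 S 47.0 yaw -63.5
top 150 4675 [459.2 228.1] L 80.0 S 47.0 yaw -63.8
top 150 4743 [470.3 339. ] L 81.0 S 47.0 yaw -64.3
top 150 4694 [512.6 254.7] L 82.0 S 47.0 yaw -64.3
top 150 4300 [504.4 190. ] L 107.0 S 58.0 yaw 179.0
top 150 6343 [541.4 341. ] L 138.0 S 59.0 yaw -64.1
top 165 7023 [377.2 238.7] L 166.0 S 59.0 yaw -79.9
top 165 2405 [403.9 366.8] L 86.0 S 47.0 yaw -179.9
top 165 4426 [416.9 312.5] L 79.0 S 45.0 yaw -64.1
top 165 4325 [459.2 227.9] L 78.0 S 44.0 yaw -64.1
top 165 4399 [470.3 339. ] L 79.0 S 45.0 yaw -64.3
top 165 4357 [512.4 254.7] L 80.0 S 45.0 yaw -64.3
top 165 4020 [505.7 189.6] L 105.0 S 57.0 yaw 179.0
top 165 5967 [541.6 341.5] L 137.0 S 56.0 yaw -63.6
top 180 1605 [381.5 368.4] L 43.0 S 41.0 yaw -91.4
top 180 6079 [376.3 236.7] L 162.0 S 57.0 yaw -79.1
top 180 4059 [416.9 312.5] L 76.0 S 42.0 yaw -64.1
top 180 3956 [459.3 227.9] L 75.0 S 42.0 yaw -64.1
top 180 3065 [470.5 338.9] L 77.0 S 42.0 yaw -64.3
top 180 3987 [512.6 254
[... 319 characters left out ...]
96.0 S 53.0 yaw 114.8
side 110 5723 [459.5 232.9] L 98.0 S 62.0 yaw 117.1
side 110 4221 [484.  200.1] L 161.0 S 68.0 yaw 175.4
side 125 7626 [537.3 362.9] L 132.0 S 74.0 yaw 84.0
side 125 6391 [468.8 339.2] L 93.0 S 51.0 yaw 115.6
side 125 6062 [415.6 314.1] L 94.0 S 50.0 yaw 117.1
side 125 5545 [510.2 255.5] L 94.0 S 51.0 yaw 115.1
side 125 5310 [456.3 229.7] L 95.0 S 52.0 yaw 115.2
side 125 2319 [512.8 182.4] L 118.0 S 29.0 yaw -153.6
side 140 7239 [537.7 363.8] L 130.0 S 73.0 yaw 84.0
side 140 6033 [468.6 339.3] L 91.0 S 49.0 yaw 114.9
side 140 5702 [415.5 313.7] L 92.0 S 48.0 yaw 116.7
side 140 5203 [510.6 255.9] L 92.0 S 49.0 yaw 116.6
side 140 4968 [456.5 229.6] L 93.0 S 49.0 yaw 115.7
```

apply_moves(
  angular=[
    [0, 0, 0.57],
    [0, 0, 0.57],
    [0, 0, 0.57],
    [0, 0, 0.57],
    [0, 0, 0.57],
    [0, 0, 0.57],
    [0, 0, 0.57],
    [0, 0, 0.57],
    [0, 0, 0.57],
    [0, 0, 0.57],
    [0, 0, 0.57],
    [0, 0, 0.57],
    [0, 0, 0.57],
    [0, 0, 0.57],
    [0, 0, 0.57],
    [0, 0, 0.57],
    [0, 0, 0.57],
    [0, 0, 0.57],
    [0, 0, 0.57],
    [0, 0, 0.57],
  ],
  travel=[
    [0, 0, 0.9],
    [0.3, 0.5, 0.9],
    [0.575, 0.89, 0.6],
    [0.575, 0.89, 0],
    [0.575, 0.89, 0],
    [0.575, 0.89, 0],
    [0.575, 0.89, 0],
    [0.575, 0.89, 0],
    [0.575, 0.89, 0],
    [0.575, 0.89, 0],
    [0.575, 0.89, 0],
    [0.575, 0.89, 0],
    [0.575, 0.89, 0],
    [0.575, 0.89, 0],
    [0, 1, 0],
    [0, 1, 0],
    [0, 1, 0],
    [0, 1, 0],
    [0, 1, 0],
    [0, 1, 0],
  ],
  jaw=[0, 0, 0, 0, 0, 0, 0, 0, 0, 0, 0, 0, 0, 0, 0, 0, 0, 0, 0, 0],
)

```text
time: 2.7
tool_pos: [452.3, 111.5, 352.2]
tcp_rot: [180.0, 0.0, 107.3]
ft_force: [-0.6, -0.6, -0.6]
finger_gap: -0.1
grip_force: 0.0
```

apply_moves(
  angular=[
    [0, 0, 0.57],
    [0, 0, 0.57],
    [0, 0, 0],
    [0, 0, 0],
    [0, 0, 0],
    [0, 0, 0],
    [0, 0, 0],
    [0, 0, 0],
  ],
  travel=[
    [0, 0.9, 0],
    [0, 0.9, 0],
    [-0.12, 0.9, -0.85],
    [0, 0.8, -0.8],
    [0, 0, -0.8],
    [0, 0, -0.8],
    [0, 0, -0.8],
    [0, 0, 0],
  ],
  jaw=[0, 0, 0, 0, 0, 0, 0, 0],
)

```text
time: 3.7
tool_pos: [445.7, 249.4, 187.3]
tcp_rot: [-179.6, -0.0, 116.2]
ft_force: [0.3, 0.1, -0.0]
finger_gap: -0.1
grip_force: 0.0
```

```bash
python3 - <<'E'
from bench import r
from h import *
st=r.sense(); print(st["tool_pos"],st["tcp_rot"],st["ft_force"],st["time"])
s=r.snapshot("wrist"); print(s["fx"],s["cx"],s["cy"],s["mount"])
im=s["color"][:,:,::-1].copy()
from scipy.spatial.transform import Rotation as Ro
T=np.eye(4);T[:3,:3]=Ro.from_euler("xyz",st["tcp_rot"],degrees=True).as_matrix();T[:3,3]=st["tool_pos"]
M=np.linalg.inv(T@s["mount"])
for k,p in dict(a=(447.4,251.6),b=(405,336.3),c=(500.4,278.3),d=(458.4,362.3)).items():
    q=M@[*p,100,1]; 
    if q[2]>0:
        u=(int(s["fx"]*q[0]/q[2]+s["cx"]),int(s["fy"]*q[1]/q[2]+s["cy"])); print(k,u); cv2.circle(im,u,4,(0,0,255),1)
q=M@(T@[0,0,25,1]);u=(int(s["fx"]*q[0]/q[2]+s["cx"]),int(s["fy"]*q[1]/q[2]+s["cy"])); cv2.circle(im,u,4,(0,255,0),1)
cv2.imwrite("pics/w1.png",im)
E
```

```text
[445.72918129 249.358137   187.27442134] [-1.79647862e+02 -1.70043911e-02  1.16239513e+02] [ 0.26558321  0.07177404 -0.00193662] 3.7
347.9499020258756 315.7967349189537 235.0335712944307 [[-3.55874730e-04 -9.51296421e-01 -3.08277461e-01  8.02689640e+01]
 [ 9.99999924e-01 -2.89792021e-04 -2.60144191e-04  1.35094719e+00]
 [ 1.58137890e-04 -3.08277530e-01  9.51296452e-01 -1.17197424e+02]
 [ 0.00000000e+00  0.00000000e+00  0.00000000e+00  1.00000000e+00]]
a (318, 254)
b (317, 92)
c (413, 253)
d (426, 92)
```

View pics/w1.png

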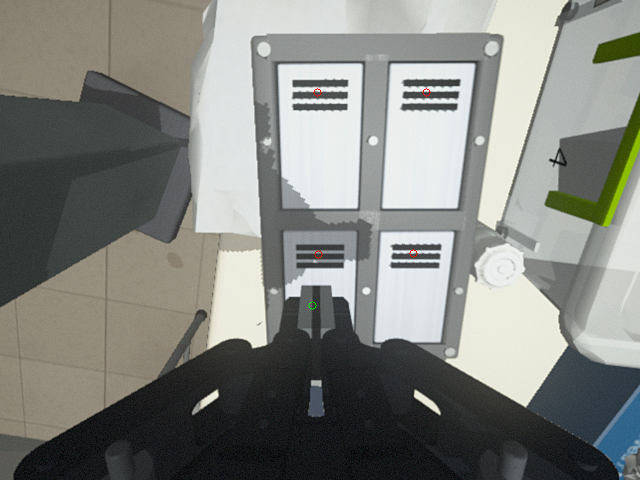

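The wrist view confirms the dock pose: the predicted press points (red) lie on the ribs, at a (318,254), b (317,92), c (413,253) and d (426,92). Next I'll descend on a.

apply_moves(
  angular=[
    [0, 0, 0],
    [0, 0, 0],
    [0, 0, 0],
    [0, 0, 0],
  ],
  travel=[
    [0.05, 0.05, -0.8],
    [0, 0, -0.5],
    [0, 0, -0.1],
    [0, 0, 0],
  ],
  jaw=[0, 0, 0, 0],
)

```text
time: 4.25
tool_pos: [450.6, 252.6, 135.9]
tcp_rot: [179.9, 0.0, 116.2]
ft_force: [0.7, 0.2, 0.5]
finger_gap: 0.6
grip_force: 0.0
```

apply_moves(
  angular=[
    [0, 0, 0],
    [0, 0, 0],
  ],
  travel=[
    [0, 0, -0.05],
    [0, 0, 0],
  ],
  jaw=[0, 0],
)

```text
time: 4.5
tool_pos: [450.2, 252.4, 133.1]
tcp_rot: [179.9, 0.0, 116.2]
ft_force: [-0.9, 0.4, 0.4]
finger_gap: 0.0
grip_force: 0.0
```

apply_moves(
  angular=[
    [0, 0, 0],
    [0, 0, 0],
    [0, 0, 0],
  ],
  travel=[
    [-0.03, 0, -0.1],
    [0, 0, -0.03],
    [0, 0, 0],
  ],
  jaw=[0, 0, 0],
)

```text
time: 4.88
tool_pos: [448.4, 252.1, 126.8]
tcp_rot: [-180.0, -0.0, 116.2]
ft_force: [0.6, 0.1, 0.7]
finger_gap: -0.1
grip_force: 0.0
```

apply_moves(
  angular=[
    [0, 0, 0],
    [0, 0, 0],
  ],
  travel=[
    [0, 0, -0.03],
    [0, 0, 0],
  ],
  jaw=[0, 0],
)

```text
time: 5.12
tool_pos: [448.5, 252.2, 125.8]
tcp_rot: [-180.0, 0.0, 116.2]
ft_force: [-0.2, -0.3, 0.3]
finger_gap: 0.2
grip_force: 0.0
```

apply_moves(
  angular=[
    [0, 0, 0],
    [0, 0, 0],
  ],
  travel=[
    [0, 0, -0.03],
    [0, 0, 0],
  ],
  jaw=[0, 0],
)

```text
time: 5.38
tool_pos: [448.7, 252.3, 124.8]
tcp_rot: [180.0, -0.0, 116.2]
ft_force: [-0.2, 0.3, 0.2]
finger_gap: -0.1
grip_force: 0.2
```

apply_moves(
  angular=[
    [0, 0, 0],
    [0, 0, 0],
  ],
  travel=[
    [0, 0, -0.03],
    [0, 0, 0],
  ],
  jaw=[0, 0],
)

```text
time: 5.62
tool_pos: [448.7, 252.4, 124.2]
tcp_rot: [180.0, -0.0, 116.2]
ft_force: [-3.4, -0.3, 5.9]
finger_gap: -0.1
grip_force: 3.3
```

apply_moves(
  angular=[
    [0, 0, 0],
    [0, 0, 0],
  ],
  travel=[
    [0, 0, -0.03],
    [0, 0, 0],
  ],
  jaw=[0, 0],
)

```text
time: 5.88
tool_pos: [448.8, 252.4, 123.7]
tcp_rot: [180.0, -0.0, 116.2]
ft_force: [-6.1, -1.9, 12.2]
finger_gap: -0.0
grip_force: 6.3
```

a is locked: 12 N at about 1 mm. I'll try c next.

apply_moves(
  angular=[
    [0, 0, 0],
    [0, 0, 0],
    [0, 0, 0],
    [0, 0, 0],
    [0, 0, 0],
    [0, 0, 0],
  ],
  travel=[
    [0, 0, 0.5],
    [0.66, 0.34, 0],
    [0.66, 0.33, 0],
    [0, 0, -0.3],
    [0, 0, -0.11],
    [0, 0, 0],
  ],
  jaw=[0, 0, 0, 0, 0, 0],
)

```text
time: 6.62
tool_pos: [500.3, 278.5, 125.1]
tcp_rot: [-179.9, -0.0, 116.2]
ft_force: [0.4, -0.1, 0.4]
finger_gap: 0.1
grip_force: 0.0
```

apply_moves(
  angular=[
    [0, 0, 0],
    [0, 0, 0],
  ],
  travel=[
    [0, 0, -0.03],
    [0, 0, 0],
  ],
  jaw=[0, 0],
)

```text
time: 6.88
tool_pos: [501.0, 278.9, 124.8]
tcp_rot: [-180.0, 0.0, 116.2]
ft_force: [-0.0, 0.1, 0.9]
finger_gap: 0.5
grip_force: 0.3
```

apply_moves(
  angular=[
    [0, 0, 0],
    [0, 0, 0],
  ],
  travel=[
    [0, 0, -0.03],
    [0, 0, 0],
  ],
  jaw=[0, 0],
)

```text
time: 7.12
tool_pos: [501.2, 279.0, 124.2]
tcp_rot: [-180.0, -0.0, 116.2]
ft_force: [-4.6, -2.7, 6.9]
finger_gap: -0.1
grip_force: 3.5
```

c is locked too, at 6.9 N. Next is d.

apply_moves(
  angular=[
    [0, 0, 0],
    [0, 0, 0],
    [0, 0, 0],
    [0, 0, 0],
    [0, 0, 0],
    [0, 0, 0],
    [0, 0, 0],
  ],
  travel=[
    [0, 0, 0.5],
    [-0.35, 0.7, 0],
    [-0.35, 0.7, 0],
    [-0.33, 0.7, 0],
    [0, 0, -0.3],
    [0, 0, -0.14],
    [0, 0, 0],
  ],
  jaw=[0, 0, 0, 0, 0, 0, 0],
)

```text
time: 8.0
tool_pos: [460.3, 362.1, 125.4]
tcp_rot: [-179.9, 0.0, 116.2]
ft_force: [-0.3, -0.4, 0.3]
finger_gap: -0.0
grip_force: 0.0
```

apply_moves(
  angular=[
    [0, 0, 0],
    [0, 0, 0],
  ],
  travel=[
    [0, 0, -0.03],
    [0, 0, 0],
  ],
  jaw=[0, 0],
)

```text
time: 8.25
tool_pos: [460.6, 362.6, 124.9]
tcp_rot: [180.0, 0.0, 116.2]
ft_force: [0.2, -0.8, 0.3]
finger_gap: -0.3
grip_force: 0.0
```

apply_moves(
  angular=[
    [0, 0, 0],
    [0, 0, 0],
  ],
  travel=[
    [0, 0, -0.03],
    [0, 0, 0],
  ],
  jaw=[0, 0],
)

```text
time: 8.5
tool_pos: [460.6, 362.8, 124.4]
tcp_rot: [180.0, 0.0, 116.2]
ft_force: [-1.4, -2.8, 6.2]
finger_gap: 0.1
grip_force: 2.7
```

d is locked as well, at 6.2 N. That leaves b.

apply_moves(
  angular=[
    [0, 0, 0],
    [0, 0, 0],
    [0, 0, 0],
    [0, 0, 0],
    [0, 0, 0],
    [0, 0, 0],
  ],
  travel=[
    [0, 0, 0.5],
    [-0.69, -0.33, 0],
    [-0.68, -0.33, 0],
    [0, 0, -0.3],
    [0, 0, -0.14],
    [0, 0, 0],
  ],
  jaw=[0, 0, 0, 0, 0, 0],
)

```text
time: 9.25
tool_pos: [405.7, 336.6, 125.5]
tcp_rot: [-180.0, 0.0, 116.2]
ft_force: [0.8, -0.1, 0.4]
finger_gap: 0.2
grip_force: 0.0
```

apply_moves(
  angular=[
    [0, 0, 0],
    [0, 0, 0],
  ],
  travel=[
    [0, 0, -0.06],
    [0, 0, 0],
  ],
  jaw=[0, 0],
)

```text
time: 9.5
tool_pos: [405.8, 336.8, 123.6]
tcp_rot: [180.0, -0.0, 116.2]
ft_force: [0.5, 0.5, -0.3]
finger_gap: 0.1
grip_force: 0.1
```

apply_moves(
  angular=[
    [0, 0, 0],
    [0, 0, 0],
  ],
  travel=[
    [0, 0, -0.03],
    [0, 0, 0],
  ],
  jaw=[0, 0],
)

```text
time: 9.75
tool_pos: [405.6, 336.7, 122.5]
tcp_rot: [180.0, -0.0, 116.2]
ft_force: [0.6, 0.3, 1.2]
finger_gap: 0.1
grip_force: 0.5
```

b rocks (1.2 N, and it sinks), so I'll press it down.

apply_moves(
  angular=[
    [0, 0, 0],
    [0, 0, 0],
    [0, 0, 0],
    [0, 0, 0],
  ],
  travel=[
    [0, 0, -0.1],
    [0, 0, -0.1],
    [0, 0, -0.1],
    [0, 0, 0],
  ],
  jaw=[0, 0, 0, 0],
)

```text
time: 10.25
tool_pos: [404.9, 336.4, 109.5]
tcp_rot: [-179.9, 0.0, 116.2]
ft_force: [-0.1, 0.1, -0.6]
finger_gap: -0.3
grip_force: 0.0
```

apply_moves(
  angular=[
    [0, 0, 0],
    [0, 0, 0],
    [0, 0, 0],
  ],
  travel=[
    [0, 0, -0.1],
    [0, 0, -0.1],
    [0, 0, 0],
  ],
  jaw=[0, 0, 0],
)

```text
time: 10.62
tool_pos: [405.0, 336.4, 101.7]
tcp_rot: [-179.9, 0.0, 116.2]
ft_force: [-0.5, 1.3, 0.7]
finger_gap: -0.1
grip_force: 0.0
```

apply_moves(
  angular=[
    [0, 0, 0],
    [0, 0, 0],
  ],
  travel=[
    [0, 0, -0.09],
    [0, 0, 0],
  ],
  jaw=[0, 0],
)

```text
time: 10.88
tool_pos: [405.2, 336.5, 98.3]
tcp_rot: [-180.0, 0.0, 116.2]
ft_force: [-0.3, 0.4, -0.3]
finger_gap: -0.1
grip_force: 0.1
```

apply_moves(
  angular=[
    [0, 0, 0],
    [0, 0, 0],
    [0, 0, 0],
    [0, 0, 0],
    [0, 0, 0],
    [0, 0, 0],
  ],
  travel=[
    [0, 0, 0.7],
    [0, 0, 0.9],
    [0, 0, 0.6],
    [0.39, -0.8, 0],
    [0.39, -0.8, 0],
    [0, 0, 0],
  ],
  jaw=[0, 0, 0, 0, 0, 0],
)

```text
time: 11.62
tool_pos: [437.3, 270.8, 186.6]
tcp_rot: [-180.0, 0.0, 116.1]
ft_force: [-0.3, -0.3, 0.0]
finger_gap: -0.0
grip_force: 0.0
```

```bash
python3 - <<'E'
from bench import r
from h import *
print(r.sense()["tool_pos"])
cv2.imwrite("pics/w2.png",r.snapshot("wrist")["color"][:,:,::-1])
E
```

```text
[437.30264031 270.8310491  186.61641873]
```

View pics/w2.png

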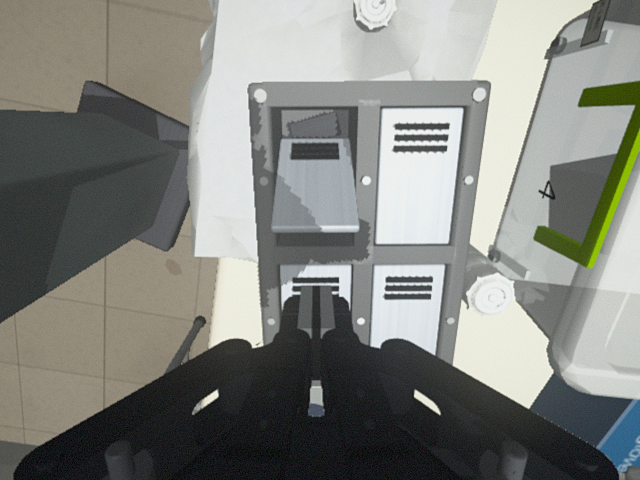

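The wrist view shows b tilted, with its raised edge at row 232 (columns 272–358) and its ribs sunk to row 150. The others are flush. I'll compute the tilt.

```bash
cat > tilt.py <<'E'
from bench import r
from h import *
from scipy.spatial.transform import Rotation as Ro
st=r.sense();s=r.snapshot("wrist")
T=np.eye(4);T[:3,:3]=Ro.from_euler("xyz",st["tcp_rot"],degrees=True).as_matrix();T[:3,3]=st["tool_pos"]
M=np.linalg.inv(T@s["mount"]); ey=np.array([-.445,.896,0]);ex=np.array([.896,.445,0]);C=np.array([417.2,313,97.5])
for th in np.arange(.5,1.45,.1):
    o=[]
    for dx in(-23,23):
        P=C+dx*ex-ey*40*np.cos(th)+[0,0,40*np.sin(th)]+2.5*(np.array([0,0,np.cos(th)])+ey*np.sin(th))
        q=M@[*P,1]; o+=[round(s["fx"]*q[0]/q[2]+s["cx"]),round(s["fy"]*q[1]/q[2]+s["cy"])]
    print(round(th,1),o)
E
python3 tilt.py
```

```text
0.5 [274, 250, 355, 249]
0.6 [273, 248, 356, 248]
0.7 [272, 245, 357, 245]
0.8 [272, 242, 358, 242]
0.9 [271, 238, 358, 237]
1.0 [270, 233, 359, 232]
1.1 [269, 227, 360, 227]
1.2 [268, 221, 360, 220]
1.3 [268, 214, 361, 213]
1.4 [267, 206, 361, 206]
```

Tilt is about 1.0 rad. I'll lower the finger to the right of the edge and push left.

apply_moves(
  angular=[
    [0, 0, 0],
    [0, 0, 0],
    [0, 0, 0],
    [0, 0, 0],
    [0, 0, 0],
  ],
  travel=[
    [0, 0, -0.7],
    [0, 0, -0.5],
    [-0.11, 0.22, 0],
    [-0.06, 0.11, 0],
    [0, 0, 0],
  ],
  jaw=[0, 0, 0, 0, 0],
)

```text
time: 12.35
tool_pos: [430.0, 287.0, 139.9]
tcp_rot: [179.9, -0.0, 116.3]
ft_force: [0.0, -1.3, -0.2]
finger_gap: -0.0
grip_force: 0.0
```

apply_moves(
  angular=[
    [0, 0, 0],
    [0, 0, 0],
    [0, 0, 0],
  ],
  travel=[
    [-0.04, 0.08, 0],
    [-0.04, 0.08, 0],
    [0, 0, 0],
  ],
  jaw=[0, 0, 0],
)

```text
time: 12.72
tool_pos: [426.6, 292.5, 138.9]
tcp_rot: [180.0, -0.0, 116.2]
ft_force: [0.9, -0.3, -0.6]
finger_gap: 0.0
grip_force: 0.0
```

apply_moves(
  angular=[
    [0, 0, 0],
    [0, 0, 0],
  ],
  travel=[
    [-0.02, 0.04, 0],
    [0, 0, 0],
  ],
  jaw=[0, 0],
)

```text
time: 12.98
tool_pos: [425.7, 293.8, 138.7]
tcp_rot: [-180.0, -0.0, 116.2]
ft_force: [0.2, -0.5, 0.0]
finger_gap: 0.1
grip_force: 0.1
```

apply_moves(
  angular=[
    [0, 0, 0],
    [0, 0, 0],
  ],
  travel=[
    [-0.02, 0.04, 0],
    [0, 0, 0],
  ],
  jaw=[0, 0],
)

```text
time: 13.22
tool_pos: [425.3, 294.6, 138.7]
tcp_rot: [-180.0, 0.1, 116.2]
ft_force: [3.4, -5.0, 1.9]
finger_gap: -0.5
grip_force: 3.0
```

apply_moves(
  angular=[
    [0, 0, 0],
    [0, 0, 0],
  ],
  travel=[
    [-0.02, 0.04, 0],
    [0, 0, 0],
  ],
  jaw=[0, 0],
)

```text
time: 13.48
tool_pos: [425.2, 294.9, 138.7]
tcp_rot: [-180.0, 0.2, 116.2]
ft_force: [4.0, -12.9, 2.2]
finger_gap: -0.1
grip_force: 6.5
```

apply_moves(
  angular=[
    [0, 0, 0],
    [0, 0, 0],
  ],
  travel=[
    [-0.01, 0.03, 0],
    [0, 0, 0],
  ],
  jaw=[0, 0],
)

```text
time: 13.72
tool_pos: [425.1, 295.2, 138.7]
tcp_rot: [-180.0, 0.3, 116.2]
ft_force: [6.0, -17.3, 3.0]
finger_gap: -0.0
grip_force: 9.1
```

It's at the stop: the force rises with no further movement. I'll back off to the right, rise and check.

apply_moves(
  angular=[
    [0, 0, 0],
    [0, 0, 0],
    [0, 0, 0],
    [0, 0, 0],
    [0, 0, 0],
    [0, 0, 0],
    [0, 0, 0],
  ],
  travel=[
    [0.11, -0.23, 0],
    [0.22, -0.45, 0],
    [0, 0, 0.6],
    [0, 0, 0.9],
    [0, 0, 0.3],
    [0, 0, 0],
    [0, 0, 0],
  ],
  jaw=[0, 0, 0, 0, 0, 0, 0],
)

```text
time: 14.6
tool_pos: [436.3, 270.7, 209.1]
tcp_rot: [-179.9, -0.0, 116.2]
ft_force: [-0.9, 0.2, -0.2]
finger_gap: -0.1
grip_force: 0.0
```

```bash
python3 tilt.py; python3 - <<'E'
from bench import r
import cv2
print(r.sense()["ft_force"])
cv2.imwrite("pics/w3.png",r.snapshot("wrist")["color"][:,:,::-1])
E
```

```text
0.5 [280, 236, 353, 236]
0.6 [279, 234, 354, 234]
0.7 [279, 232, 355, 231]
0.8 [278, 228, 355, 228]
0.9 [277, 224, 356, 224]
1.0 [277, 220, 357, 220]
1.1 [276, 214, 357, 214]
1.2 [276, 209, 358, 208]
1.3 [275, 202, 358, 202]
1.4 [275, 195, 358, 195]
[ 0.00497419  0.1608143  -0.60905013]
```

View pics/w3.png

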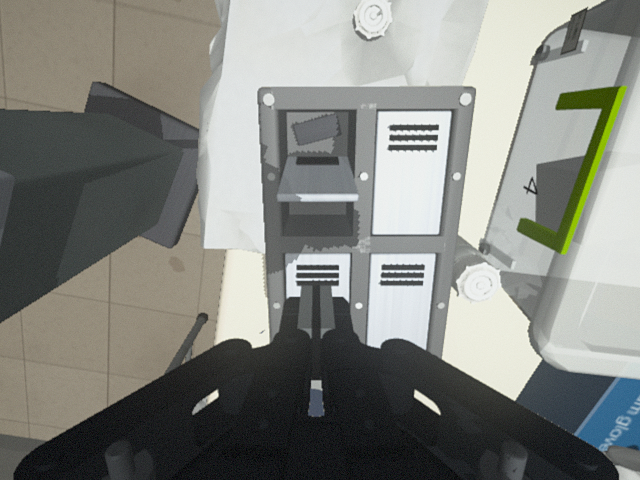

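The hatch's top-face edge is at row 194, which matches 1.40 rad, so it is at its stop. The other hatches are flush, the vial and bottle haven't been moved, and the gripper is clear.

```bash
python3 -c "
from bench import r
print(r.hand_in())"
```

```text
the job is handed in; nothing more can be done
None
```

Hatch b was the unlocked one: I opened it to its stop (about 1.40 rad by the wrist camera), left the locked a, c and d shut, moved nothing else, and handed the job in at about 15 s.

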